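Dress the tea-set display on a serving board

TASK

Dress the tea display on the big walnut serving board, where the teapot and the saucer already stand: put the small cup on the saucer, stand the sugar pot midway between the teapot and the saucer and put its wooden lid on it, and stand the milk jug straight behind the sugar pot (on the side away from the robot, square to the board's long edge), about 3 cm clear of it. All end upright and let go, and none of these pieces may tip over on the way. Leave the saucer, the tall mug, the wax tub and the pepper mill where they are.

Things in the scene. Friction and masses are not known exactly. Their poses are not given: they have to be found in the camera images.
- board: Fixed walnut serving board, 260 mm (its x) by 420 mm (its y) by 22 mm thick. Origin: centre of its underside. +x points away from the robot (behind), +y to the robot's left along the long edge; turned up to 12 degrees. Teapot and saucer stand on it 260 mm apart in a row parallel to the long edge, 45 mm nearer the robot than its centreline: their midpoint is at board x = -45 mm, y = 0.
- teapot: Round grey-blue stoneware teapot with lid knob, body 110 mm in diameter, 119 mm high, at one end of the board (left or right varies); it stands fast. Origin: centre of its underside, on the board's top. Its x axis points to the spout, which reaches 96 mm from the axis; the handle reaches 85 mm the other way.
- saucer: Round grey-blue stoneware saucer, 124 mm in diameter, 12 mm high at the rim, lying loose at the other end of the board. Origin: centre of its underside; its flat middle, 76 mm across, is 5 mm above the origin and the rim slopes up around it.
- cup_mid (a point): Small cup: open grey-blue stoneware cup, one handle, 60 mm high, foot 44 mm, mouth 58 mm in diameter, 0.10 to 0.17 kg. Point on its axis half-way up (30 mm above its foot), where it is 57 mm wide. Its x axis points to the handle, which reaches 53 mm from the axis; grip it across, along its y. Starts upright on the table, handle away from the robot within 30 degrees.
- jug_mid (a point): Milk jug: grey-blue stoneware, belly 62 mm wide, neck 50 mm (62 mm up), lip and one handle, 78 mm high, 0.16 to 0.28 kg. Point on its axis half-way up (39 mm above its foot), 61 mm wide there. Its x axis points to the handle, which reaches 55 mm from the axis; grip it along its y. Starts upright on the table, handle away from the robot. 3 cm clear of the pot, its axis is 94 mm from the pot's.
- pot_mid (a point): Sugar pot: plain straight-sided round grey-blue stoneware pot, open at the top, no handle, 66 mm in outer diameter, 58 mm high, wall 4 mm (mouth 58 mm across), 0.18 to 0.29 kg. Point on its axis half-way up (29 mm above its foot). Starts upright on the table.
- lid_mid (a point): Round wooden lid, 0.05 kg, 35 mm high: plug 48 mm in diameter, 6 mm deep; on it a disc 67 mm in diameter, 8 mm thick; on that a knob 17 to 19 mm wide, 21 mm high. Point on its axis half-way up (17.5 mm above the plug's underside, 3.5 mm above the disc). Starts knob up on the table. On the pot the plug goes into the mouth, the disc rests on the rim, and this point is 40.5 mm above the pot's.
- mug: The tall mug: not part of the display, leave it. grey-blue stoneware, one handle, 105 mm high, 72 mm in diameter, loose. Origin: centre of its underside, x axis to the handle, which reaches 68 mm from the axis.
- tub: A low white plastic tub of wood wax with a brown label, 67 mm in diameter, 48 mm high, loose; leave it. Origin: centre of its underside.
- mill: A turned dark wooden pepper mill, 54 mm in diameter, 161 mm high, loose, standing farther from the robot; leave it. Origin: centre of its underside.
Not all that is in view belongs to the job. Leave any purple look-alike of the part that bears jug_mid alone.

How it is judged:
At the end, for the whole second after the job is handed in: Cup upright on the saucer, within 14 mm of its centre. Sugar pot on the board within 18 mm of the midpoint of teapot and saucer, lid seated (8 mm). Jug on the board behind the pot, axes 76 to 114 mm apart, within 28 mm sideways of the midpoint. Saucer moved under 15 mm. All upright, at rest (horizontal distance between cup_mid and saucer below 0.014 m and z of cup_mid in the frame of saucer between 0.03 and 0.04 m and angle between cup_mid's own z axis and vertical below 0.1 rad and x of pot_mid in the frame of board between -0.063 and -0.027 m and y of pot_mid in the frame of board between -0.018 and 0.018 m and z of pot_mid in the frame of board between 0.047 and 0.055 m and angle between each of pot_mid, jug_mid's own z axis and vertical below 0.08 rad and horizontal distance between lid_mid and pot_mid below 0.008 m and z of lid_mid in the frame of pot_mid between 0.036 and 0.0445 m and angle between lid_mid's own z axis and vertical below 0.06 rad and horizontal distance between jug_mid and pot_mid between 0.076 and 0.114 m and y of jug_mid in the frame of board between -0.028 and 0.028 m and x of jug_mid in the frame of board above 0.02 m and z of jug_mid in the frame of board between 0.057 and 0.065 m and distance of saucer from where it was at the start of the episode below 0.015 m and linear speed of each of cup, jug, pot, lid below 0.02 m/s); the robot touches nothing.
It fails at once if the cup, the jug, the sugar pot or the lid is tipped over (more than 40 degrees) (angle between any of cup_mid, jug_mid, pot_mid, lid_mid's own z axis and vertical above 0.7 rad).
It fails at once if the tall mug, the wax tub or the pepper mill is moved by more than 20 mm (distance of any of mug, tub, mill from where it was at the start of the episode above 0.02 m).
It also fails if it takes over 120 s, if anything falls off the work surface, if the arm or the gripper's body presses on something with over 40 N, if the wrist force passes 120 N, or if a joint passes its speed limit or range.

ROBOT

A 7-joint arm with a two-finger parallel gripper is mounted at the origin on the work surface. World frame = base frame: x ahead of the robot, y to its left, z up, the work surface at z = 0. Lengths are in m, angles in rad, forces in N, time in s.
With the tool pointing down it reaches from about 0.4 to 0.85 m from the base axis. Payload 10.4 kg.
Tool frame: the origin (TCP) lies at the very end of the fingers, on their centre line; the grasp point (between the pads) lies 19 mm behind it; z points along the fingers, y is the line along which they close (so a half turn about z gives the same grasp; the last joint's range is limited). The gripper opens to 87 mm and grips with 3 to 60 N. Pads are 19 mm wide; open, the fingers measure 117 mm over their backs; the gripper's body (75 mm by 190 mm) begins 51 mm behind the grasp point.
Start: joints at [1.167, 0.332, -0.065, 1.46, 0.022, 1.35, -0.088], TCP at [0.232, -0.58, 0.223] pointing down, gripper open.
Joint ranges: [-2.6, 2.6], [-0.5, 2.12], [-1.47, 1.34], [0.16, 2.42], [-1.27, 4.41], [0.06, 2.06], [-2.6, 2.6]. Speed limits (rad/s): [2.22, 2.22, 2.79, 2.79, 3.14, 3.14, 3.14].

INTERFACE

Orientations are given as a unit quaternion [x, y, z, w].
In Python, from bench import r gives the robot as it stands.
- The arm moves only by the shell command python3 -m crank 'ROWS' [FORCE]. ROWS is JSON, a list that holds one entry, the list of rows, each a list of 5 numbers: the shift along the tool's x, y, z in mm, then the turn about the tool's z in degrees, then the opening, from -1 (shut) to 1 (fully open). A call has 1 to 20 rows; each row is the pose to reach, as a shift and turn from the pose commanded when the call began, along the tool's axes at that moment; what a row does not reach only later rows make up. A row lasts 1/10 s, in which the tool goes at most 50 mm and 8.59 degrees, less where a joint would pass 70% of its speed; a pose out of reach is approached as far as the arm can. A call with a gripper value outside its range is refused whole. The fingers move at their own pace and stop on an object; FORCE is the grip in N (left out, the last holds). Time passes only in rows, so rows that repeat a pose let the fingers close. It gives the time, the measured TCP pose, the force, the opening and the grip force at its end, in the units of the state.
- r.read_state(): the state, without advancing time (a new reading comes with each control period).
- r.camera(name): name is "scene" or "top" or "wrist"; returns a dict with "image" (384x512x3 uint8, red, green, blue), "vfov" (degrees; the focal length in pixels is half the picture's height over the tangent of half this angle, whatever the lens; pixels are square), "cx", "cy" (the principal point, pixels), "eye" and "attitude" of the camera in the world. Camera axes: x right, y down, z forward; pixel columns grow to the right and rows downward; lengths in m; the calibration is good to about 2 mm. The wrist camera is an equidistant fisheye: a pixel r from the principal point sees the ray r / f radians off the axis. A picture is of the moment at which its call begins. There is no depth.
- r.close_job(): hands the job in; it is judged then, once.
The state is a dict: "time": time; "joint_positions": joint angles; "joint_vel": joint speeds; "joint_torque": joint torques, N m; "ee_pos": TCP position; "eef_rot": TCP orientation; "ft_force": force on the tool from outside, world axes, zero at the start; "torque": the same for the moment, N m; "width": finger opening in m; "grip_force": force on a finger pad.
Only numpy, scipy, OpenCV 4.12 (cv2) and the standard library are available. Lean on these libraries where they do the work, as an engineer would, in place of code of your own. Each camera call takes 0.05 s, during which the arm holds its last target. There are 200 camera calls.

## Working session

There is one attempt and no reset: what is moved stays moved. The work goes in short steps, Python scripts to look and compute and a shell command to move; the robot and the scene stay as the last step left them, time stands still between calls to the robot, and variables do not carry over. Pictures are saved under pics/ and viewed, at most 14 in all, crops included, and the job is handed in when it is done.

```bash
ls; mkdir -p pics; cat > h.py <<'E'
import numpy as np, cv2
from bench import r
from scipy.spatial.transform import Rotation as R
def rot(a):
    a=np.array(a,float)
    return a if a.shape==(3,3) else R.from_quat(a).as_matrix()
def ray(c,u,v,wrist=False):
    H=c["image"].shape[0]; f=H/2/np.tan(np.radians(c["vfov"])/2)
    x,y=(u-c["cx"])/f,(v-c["cy"])/f
    if wrist:
        t=np.hypot(x,y); d=np.array([np.sin(t)*x/t,np.sin(t)*y/t,np.cos(t)]) if t>0 else np.array([0,0,1.])
    else: d=np.array([x,y,1.])
    return rot(c["attitude"])@d
def onz(c,u,v,z,wrist=False):
    d=ray(c,u,v,wrist); e=np.array(c["eye"]); return e+d*(z-e[2])/d[2]
def save(c,n): cv2.imwrite(f"pics/{n}.png",c["image"][:,:,::-1])
E
python3 - <<'E'
from h import *
import pickle
C={}
for n in("scene","top","wrist"):
    c=C[n]=r.camera(n); save(c,n+"0"); print(n,c["vfov"],c["cx"],c["cy"],c["eye"],c["attitude"])
pickle.dump(C,open("c0.pkl","wb"))
s=r.read_state();print(s["time"],s["ee_pos"],s["eef_rot"],s["width"])
E
```

```text
pics
scene 42.696409768915395 261.91828112967823 194.98297589545254 [1.18385818 0.46426638 1.36585947] [ 0.41324844  0.86388409 -0.25975003 -0.12433797]
top 51.23170697551361 253.49524379865778 194.03717032018616 [ 0.28914528 -0.07939908  1.28304387] [-0.69360444  0.71391541 -0.06943036  0.0664613 ]
wrist 65.70646984690485 252.41157884458624 191.5960030195216 [ 0.30843715 -0.54933369  0.38448254] [ 0.81873616 -0.55338766 -0.08601662  0.12662677]
0.15 [ 0.23216139 -0.57996863  0.22194029] [ 9.81932989e-01  1.89228194e-01 -1.28890820e-04 -5.28354765e-04] 0.08699297883854781
```

View pics/top0.png

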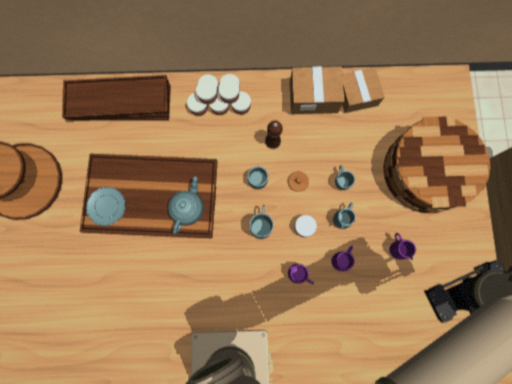

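View pics/scene0.png

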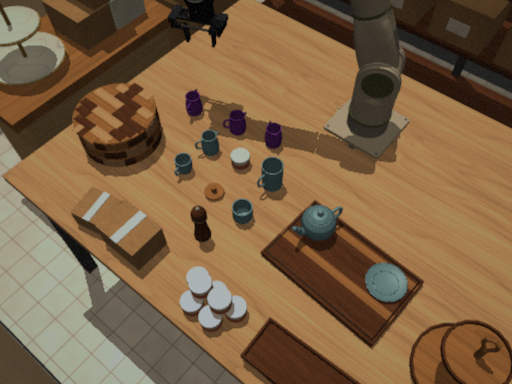

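The top view shows the board on the left, with the saucer at (105,206) and the teapot at (186,207). The handleless open pot is at (258,177), the tall mug at (261,224), the lid at (298,181) and the tub at (306,226). There are two grey-blue handled pieces, at (344,180) and (345,216). The purple jugs, at (298,273), (343,261) and (403,247), are look-alikes to leave alone. In the scene view the two handled pieces are at (183,163), which looks shorter so is probably the cup, and (209,142), which looks taller so is probably the jug. I'll check that in an enlarged crop.

```bash
python3 - <<'E'
from h import *
import pickle
C=pickle.load(open("c0.pkl","rb"))
a=C["top"]["image"][160:235,235:365]; b=C["scene"]["image"][115:200,150:250]
a=cv2.resize(a,(780,450)if 0 else(400,231),interpolation=3); b=cv2.resize(b,(400,340),interpolation=3)
p=np.zeros((340,800,3),np.uint8);p[:231,:400]=a;p[:,400:]=b
cv2.imwrite("pics/crop.png",p[:,:,::-1])
for n in("top","scene"):
    im=C[n]["image"]; hsv=cv2.cvtColor(im,cv2.COLOR_RGB2HSV)
    m=cv2.inRange(hsv,(80,40,25),(115,255,255))
    k,l,st,ce=cv2.connectedComponentsWithStats(m)
    for i in range(1,k):
        if st[i,4]>60: print(n,st[i],ce[i].round(1))
    for p in((105,206),(258,177),(298,181),(344,216)) if n=="top" else ((385,282),(242,205),(209,135)): print(p,hsv[p[1],p[0]])
E
```

```text
top [336 167  18  22 233] [344.1 179.3]
top [248 168  19  20 301] [257.4 177.3]
top [ 169  177   34   56 1007] [185.5 206.7]
top [  87  188   38   37 1068] [105.6 205.9]
top [334 204  20  24 279] [343.8 217.6]
top [250 214  22  24 388] [260.8 225.6]
(105, 206) [ 91  56 155]
(258, 177) [ 89  50 163]
(298, 181) [ 14 161 158]
(344, 216) [92 49 99]
scene [202 131  16  24 324] [209.6 142.5]
scene [175 153  17  21 263] [183.2 163.1]
scene [259 158  24  33 584] [271.9 173.6]
scene [233 199  19  25 386] [242.2 210.9]
scene [ 293  205   49   35 1029] [317.6 222.4]
scene [ 366  263   41   39 1233] [386.  282.2]
(385, 282) [ 87  52 128]
(242, 205) [90 61 46]
(209, 135) [79 47 43]
```

View pics/crop.png

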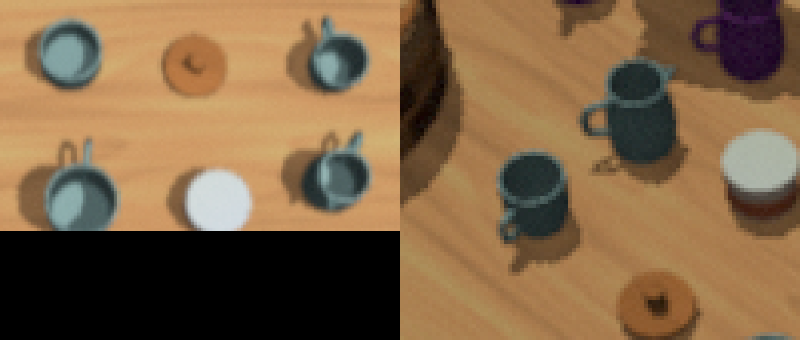

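The crop confirms it. The piece with the pouring lip, at top (346,216) and scene (209,142), is the jug. The shorter one without a lip, at top (344,180) and scene (183,163), is the cup. Next I'll work out positions.

```bash
python3 - <<'E'
from h import *
import pickle
C=pickle.load(open("c0.pkl","rb")); t=C["top"]; s=C["scene"]
def tri(a,b):
    d1,d2=ray(t,*a),ray(s,*b); d1/=np.linalg.norm(d1); d2/=np.linalg.norm(d2)
    A=np.c_[d1,-d2]; e1,e2=np.array(t["eye"]),np.array(s["eye"])
    k=np.linalg.lstsq(A,e2-e1,rcond=None)[0]; p,q=e1+k[0]*d1,e2+k[1]*d2
    return ((p+q)/2).round(4),np.linalg.norm(p-q).round(4)
# hand picks (rim centres)
for n,a,b,z in(("cup",(344.8,180.1),(150+(532-400)/4,115+178/4),.06),("jug",(346.8,215.9),(150+(634-400)/4,115+82/4),.078),("lid",(298.2,180.8),(150+(655-400)/4,115+302/4),.014),("pot",(258,177),None,.058),("saucer",(105.6,205.9),(386,282.2),.032),("mug",(261.3,225),None,.105),("tub",(306,226),None,.048),("tp",(185,208),None,.10)):
    print(n,onz(t,*a,z).round(4), onz(s,*b,z).round(4) if b else "", tri(a,b) if b else "")
# board mask
hsv=cv2.cvtColor(t["image"],cv2.COLOR_RGB2HSV)
m=cv2.inRange(hsv,(0,60,0),(25,255,125)); m[:,:75]=0;m[:148]=0;m[242:]=0;m[:,225:]=0
cs=cv2.findContours(cv2.morphologyEx(m,cv2.MORPH_CLOSE,np.ones((5,5))),0,1)[0]; c=max(cs,key=cv2.contourArea)
q=cv2.boxPoints(cv2.minAreaRect(c)); print(q)
w=np.array([onz(t,u,v,.022)[:2] for u,v in q]); print(w.round(4),w.mean(0),np.linalg.norm(w-np.roll(w,1,0),axis=1),np.degrees(np.arctan2(*(w-np.roll(w,1,0)).T[::-1])))
a=t["image"][145:245,75:225]; cv2.imwrite("pics/board.png",cv2.resize(a,(750,500),interpolation=3)[:,:,::-1])
E
```

```text
cup [ 0.5637 -0.3754  0.06  ] [ 0.5664 -0.3724  0.06  ] (array([ 0.5644, -0.3759,  0.0554]), np.float64(0.0012))
jug [ 0.4482 -0.369   0.078 ] [ 0.4456 -0.3649  0.078 ] (array([ 0.4469, -0.3667,  0.079 ]), np.float64(0.0046))
lid [ 0.576  -0.2349  0.014 ] [ 0.5742 -0.2322  0.014 ] (array([ 0.5751, -0.2334,  0.0145]), np.float64(0.0032))
pot [ 0.5819 -0.1038  0.058 ]  
saucer [0.5081 0.3805 0.032 ] [0.5073 0.3835 0.032 ] (array([0.5076, 0.3823, 0.0307]), np.float64(0.0029))
mug [ 0.4249 -0.1081  0.105 ]  
tub [ 0.4243 -0.2476  0.048 ]  
tp [0.483  0.1181 0.1   ]  
[[ 79.77939  231.85362 ]
 [ 83.367004 152.9258  ]
 [216.7732   158.9897  ]
 [213.18558  237.91753 ]]
[[0.4293 0.4619]
 [0.6878 0.4641]
 [0.6547 0.0281]
 [0.3981 0.0423]] [0.54246471 0.24910696] [0.42075321 0.25852197 0.43725684 0.25703714] [ 85.75124929   0.48858243 -94.33357966 176.83189231]
```

View pics/board.png

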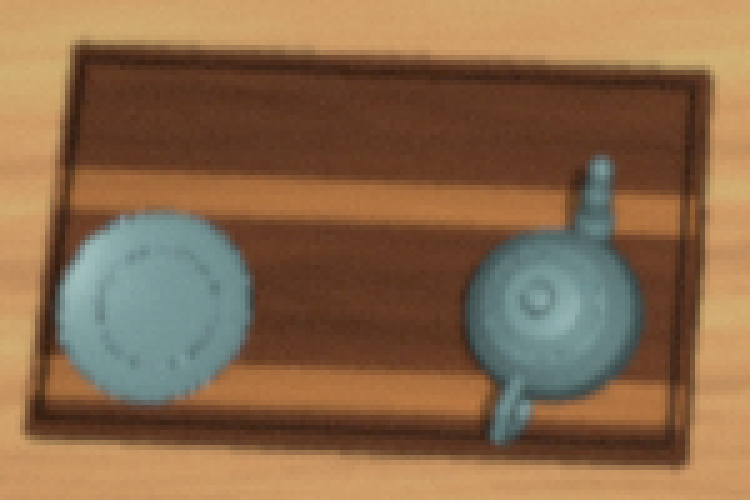

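The saucer is on the left with its centre at crop (155,307). The teapot is on the right, its spout pointing away from the robot to (600,165). The board corners in the crop are (78,47), (711,72), (686,465) and (27,437).

```bash
cat >> h.py <<'E'
def go(x,y,z,yaw=None):
    s=r.read_state(); M=R.from_quat(s["eef_rot"]).as_matrix(); p=np.array(s["ee_pos"])
    y0=np.degrees(np.arctan2(M[1,0],M[0,0])); yaw=y0 if yaw is None else yaw
    print("shift mm",(M.T@(np.array([x,y,z])-p)*1000).round(1),"turn",round(y0-yaw,1),"| now",p.round(4),"yaw",round(y0,1))
E
python3 - <<'E'
from h import *
import pickle
C=pickle.load(open("c0.pkl","rb")); t=C["top"]
q=[(90.6,154.4),(217.2,159.4),(212.2,238),(80.4,232.4)]
w=np.array([onz(t,u,v,.022)[:2] for u,v in q]);print(w.round(4),w.mean(0).round(4),np.linalg.norm(w-np.roll(w,1,0),axis=1).round(3))
for a,b in((0,1),(3,2),(3,0),(2,1)): d=w[a]-w[b] if a in(0,) or (a,b)==(3,2) else w[b]-w[a]; print(np.degrees(np.arctan2(d[1],d[0])).round(2))
for n,c,a,z in(("cup",(.565,-.374),(340.9,166.5),.03),("jug",(.447,-.367),(351.3,203.9),.045)):
    p=onz(t,*a,z)[:2]-np.array(c); print(n,p.round(3),np.degrees(np.arctan2(p[1],p[0])).round(1))
print("mill",onz(t,273,143,.02))
go(.50,-.35,.26,0)
E
```

```text
[[0.6821 0.4402]
 [0.6533 0.0267]
 [0.3979 0.0454]
 [0.4275 0.4599]] [0.5402 0.2431] [0.255 0.414 0.256 0.416]
86.02
85.92
-4.41
-4.18
cup [0.051 0.001] 0.8
jug [ 0.043 -0.027] -31.9
mill [ 0.70464031 -0.15754858  0.02      ]
shift mm [ 334.1 -114.   -38. ] turn 21.8 | now [ 0.2322 -0.58    0.2219] yaw 21.8
```

```bash
python3 -m crank '[[[0,0,-30,0,1],[453,-331,-38,21.8,1],[453,-331,-38,21.8,1],[453,-331,-38,21.8,1],[453,-331,-38,21.8,1],[453,-331,-38,21.8,1],[453,-331,-38,21.8,1],[453,-331,-38,21.8,1],[453,-331,-38,21.8,1],[453,-331,-38,21.8,1],[453,-331,-38,21.8,1],[453,-331,-38,21.8,1],[453,-331,-38,21.8,1],[453,-331,-38,21.8,1],[453,-331,-38,21.8,1],[453,-331,-38,21.8,1],[453,-331,-38,21.8,1],[453,-331,-38,21.8,1]]]'; python3 - <<'E'
from h import *
import pickle
c=r.camera("wrist"); save(c,"w1"); pickle.dump(c,open("w1.pkl","wb")); print(c["eye"]); go(.582,-.104,.15,0)
E
```

```text
time: 1.95
ee_pos: [0.5295, -0.1056, 0.2606]
eef_rot: [1.0, -0.001, 0.0, 0.0]
ft_force: [0.2, -0.3, 0.5]
width: 0.087
grip_force: 0.0
[ 0.61166344 -0.1059389   0.42328557]
shift mm [ 52.4  -1.5 110.7] turn -0.1 | now [ 0.5296 -0.1054  0.2607] yaw -0.1
```

View pics/w1.png

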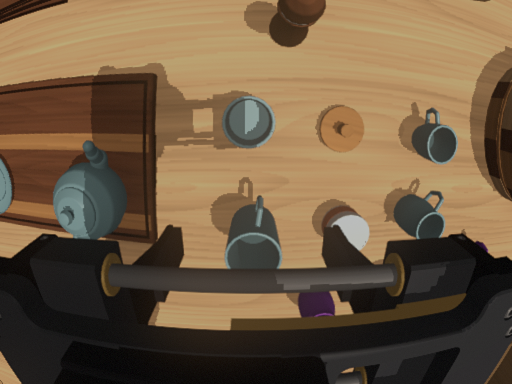

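The wrist view shows the pot rim centre at (248,121), the lid disc at (342,128), the cup rim at about (436,143) and its handle at (432,113). The jug is at about (420,216) with its handle at (438,196). The board's right corners are at (156,74) and (153,241), and the teapot is at (90,200).

```bash
python3 - <<'E'
from h import *
import pickle
c=pickle.load(open("w1.pkl","rb")); im=c["image"]
for n,u,v,z in(("pot",248,121,.058),("lid disc",342,128.5,.014),("lid knob",341,128,.035),("cup",434,140,.06),("jug",420,214,.078),("cuph",432,113,.045),("jugh",438,196,.055),("bTR",156,74,.022),("bBR",153,241,.022),("mugrim",254,252,.105)):
    print(n,onz(c,u,v,z,True).round(4))
a=cv2.resize(im[90:250,380:470],(450,800) if 0 else (337,600),interpolation=3); b=cv2.resize(im[85:165,210:380],(463,218),interpolation=3)
p=np.zeros((600,800,3),np.uint8);p[:,:337]=a;p[:218,337:]=b;cv2.imwrite("pics/w1c.png",p[:,:,::-1])
E
```

```text
pot [ 0.5862 -0.1009  0.058 ]
lid disc [ 0.5754 -0.233   0.014 ]
lid knob [ 0.5779 -0.2251  0.035 ]
cup [ 0.5721 -0.3603  0.06  ]
jug [ 0.469  -0.3422  0.078 ]
cuph [ 0.6094 -0.363   0.045 ]
jugh [ 0.4878 -0.3863  0.055 ]
bTR [0.653  0.0253 0.022 ]
bBR [0.4031 0.05   0.022 ]
mugrim [ 0.4336 -0.1082  0.105 ]
```

View pics/w1c.png

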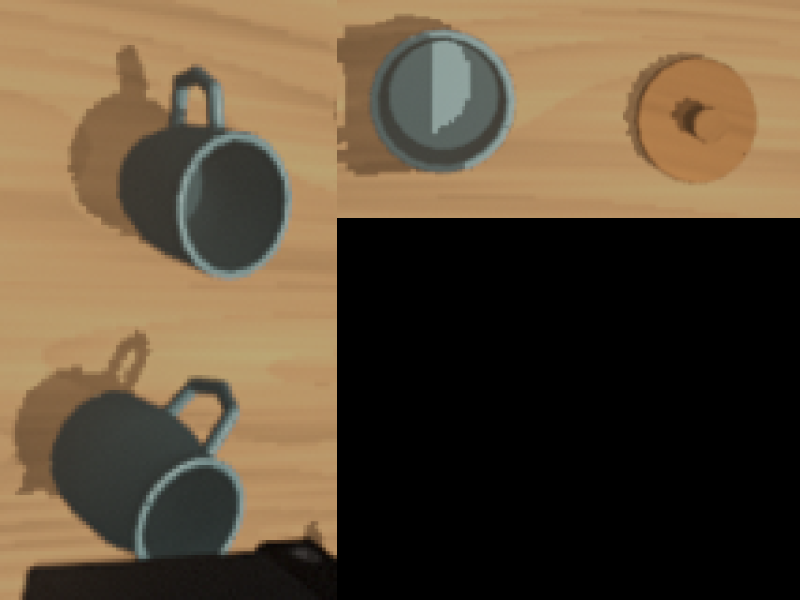

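The crop puts the cup rim at (442.7,144.7), the jug rim at (430.7,226), the pot rim at (248.9,121.7) and the lid knob top at (346.6,130.5). The pot agrees with the top view at about (0.585, -0.103), so I'll pick it up first.

```bash
python3 -m crank '[[[55,-2,0,0,1],[55,-2,50,0,1],[55,-2,100,0,1],[55,-2,150,0,1],[55,-2,190,0,1],[55,-2,220,0,1],[55,-2,240,0,1],[55,-2,248,0,1],[55,-2,248,0,1],[55,-2,248,0,1],[55,-2,248,0,0.4],[55,-2,248,0,0.2],[55,-2,248,0,0.2],[55,-2,248,0,0.2],[55,-2,248,0,0.2]]]' 15; python3 - <<'E'
from h import *
import pickle
c=pickle.load(open("w1.pkl","rb"))
for n,u,v,z in(("pot",248.9,121.7,.058),("disc",342.5,129,.014),("knob",346.6,130.5,.035),("cup",442.7,144.7,.06),("jug",430.7,226,.078),("cuph",380+195/3.744,90+75/3.75,.03),("jugh",380+225/3.744,90+385/3.75,.045)):
    print(n,onz(c,u,v,z,True).round(4))
print(r.read_state()["width"])
E
```

```text
time: 3.5
ee_pos: [0.5852, -0.1024, 0.0131]
eef_rot: [1.0, 0.0, 0.0, 0.0]
ft_force: [-1.0, 0.4, 6.2]
width: 0.0665
grip_force: 15.0
pot [ 0.5854 -0.102   0.058 ]
disc [ 0.5748 -0.2338  0.014 ]
knob [ 0.5749 -0.2332  0.035 ]
cup [ 0.5664 -0.3773  0.06  ]
jug [ 0.4494 -0.3663  0.078 ]
cuph [ 0.6139 -0.373   0.03  ]
jugh [ 0.4898 -0.397   0.045 ]
0.06654708219244977
```

```bash
python3 -m crank '[[[0,0,-30,0,0.2],[0,0,-80,0,0.2],[0,0,-130,0,0.2],[0,0,-180,0,0.2],[0,0,-210,0,0.2],[0,0,-210,0,0.2],[-89,-350,-210,-86,0.2],[-89,-350,-210,-86,0.2],[-89,-350,-210,-86,0.2],[-89,-350,-210,-86,0.2],[-89,-350,-210,-86,0.2],[-89,-350,-210,-86,0.2],[-89,-350,-210,-86,0.2],[-89,-350,-210,-86,0.2],[-89,-350,-210,-86,0.2],[-89,-350,-210,-86,0.2],[-89,-350,-210,-86,0.2],[-89,-350,-210,-86,0.2],[-89,-350,-210,-86,0.2],[-89,-350,-210,-86,0.2]]]' 25; python3 - <<'E'
from h import *
import pickle
c=r.camera("wrist"); save(c,"w2"); pickle.dump(c,open("w2.pkl","wb")); go(.4955,.247,.035,85.85)
E
```

```text
time: 5.5
ee_pos: [0.4957, 0.2472, 0.2223]
eef_rot: [0.732, 0.681, -0.0, 0.0]
ft_force: [0.4, 0.5, -1.8]
width: 0.066
grip_force: 25.0
shift mm [ -0.3  -0.2 187.4] turn 0.1 | now [0.4957 0.2473 0.2224] yaw 85.9
```

View pics/w2.png

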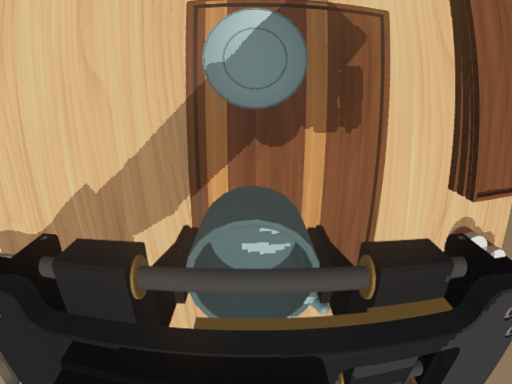

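The saucer rim spans columns 203-307 and rows 9-108, with the centre of its flat at (255.5,58). The board's left corners are at (188,2) and (389,12).

```bash
python3 - <<'E'
from h import *
import pickle
c=pickle.load(open("w2.pkl","rb"));t=pickle.load(open("c0.pkl","rb"))["top"]
L=[onz(c,u,v,.022,True)[:2] for u,v in((188,2),(389,12))]; print("left corners",np.round(L,4))
w1=pickle.load(open("w1.pkl","rb"));Rr=[onz(w1,u,v,.022,True)[:2] for u,v in((153,241),(156,74))]; print(np.round(Rr,4))
Q=np.array(L+Rr);print("centre",Q.mean(0),np.linalg.norm(Q[0]-Q[2]),np.linalg.norm(Q[1]-Q[3]))
for a,b in((2,0),(3,1)): d=Q[b]-Q[a]; print(np.degrees(np.arctan2(d[1],d[0]))-90)
print("saucer",[onz(c,*p,z,True).round(4) for p,z in(((255.5,58),.027),((255,58.5),.034))])
E
```

```text
left corners [[0.4307 0.4636]
 [0.6852 0.4454]]
[[0.4031 0.05  ]
 [0.653  0.0253]]
centre [0.54300471 0.24606307] 0.41458046318487995 0.4213558875510656
-3.826441695874763
-4.392932025942301
saucer [array([0.5075, 0.3809, 0.027 ]), array([0.5068, 0.3794, 0.034 ])]
```

```bash
python3 -m crank '[[[2,2,50,0,0.2],[2,2,100,0,0.2],[2,2,140,0,0.2],[2,2,165,0,0.2],[2,2,178,0,0.2],[2,2,184,0,0.2],[2,2,187,0,0.2],[2,2,187,0,0.2],[2,2,187,0,0.2],[2,2,187,0,0.8],[2,2,187,0,0.9],[2,2,187,0,0.9],[2,2,187,0,0.9],[2,2,170,0,0.9],[2,2,130,0,0.9],[2,2,80,0,0.9],[2,2,30,0,0.9],[2,2,0,0,0.9],[2,2,0,0,0.9]]]'; python3 - <<'E'
from h import *
go(.575,-.2335,.23,0)
E
```

```text
time: 7.45
ee_pos: [0.4994, 0.251, 0.2285]
eef_rot: [0.731, 0.682, 0.004, 0.002]
ft_force: [-0.2, 0.3, -0.2]
width: 0.0826
grip_force: 0.0
shift mm [-478.1  108.9   -2.3] turn 86.0 | now [0.4994 0.251  0.2285] yaw 86.0
```

```bash
python3 -m crank '[[[-478,109,0,41,0.0],[-478,109,0,41,0.0],[-478,109,0,41,0.0],[-478,109,0,41,0.0],[-478,109,0,41,0.0],[-478,109,0,41,0.0],[-478,109,0,41,0.0],[-478,109,0,41,0.0],[-478,109,0,41,0.0],[-478,109,0,41,0.0],[-478,109,0,41,0.0],[-478,109,0,41,0.0],[-478,109,0,41,0.0],[-478,109,60,41,0.0],[-478,109,110,41,0.0],[-478,109,110,41,0.0],[-478,109,110,41,0.0]]]'; python3 - <<'E'
from h import *
go(.575,-.2335,.0165,45)
s=r.read_state(); print(s["width"])
c=r.camera("wrist"); save(c,"w3")
import pickle; pickle.dump(c,open("w3.pkl","wb"))
E
```

```text
time: 9.15
ee_pos: [0.5728, -0.2338, 0.112]
eef_rot: [0.923, 0.384, -0.001, -0.001]
ft_force: [0.7, 0.3, 1.3]
width: 0.0436
grip_force: 0.0
shift mm [ 1.8  1.6 95.5] turn 0.1 | now [ 0.5728 -0.2338  0.112 ] yaw 45.1
0.0436473755334774
```

View pics/w3.png

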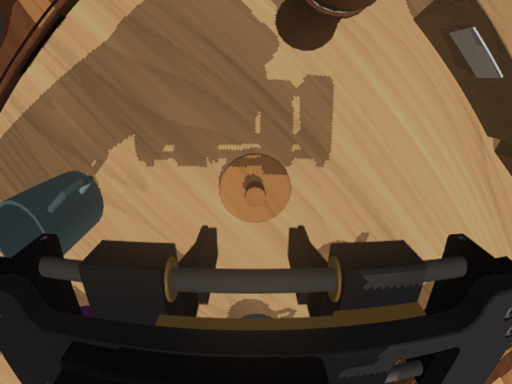

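The lid disc is centred at (255,187), and the knob top at about (255,191) is lined up between the fingers.

```bash
python3 - <<'E'
from h import *
import pickle
c=pickle.load(open("w3.pkl","rb"))
p=onz(c,255,187,.014,True);q=onz(c,255,191,.035,True);print(p,q); m=(p+q)/2; go(m[0],m[1],.0165,45)
E
```

```text
[ 0.57668313 -0.23205632  0.014     ] [ 0.57856027 -0.22997627  0.035     ]
shift mm [ 4.8  0.  97.7] turn 0.1 | now [ 0.5741 -0.2344  0.1142] yaw 45.1
```

```bash
python3 -m crank '[[[4.5,0,30,0,0],[4.5,0,60,0,0],[4.5,0,80,0,0],[4.5,0,90,0,0],[4.5,0,90,0,0],[4.5,0,90,0,0]]]'; python3 -c "
from h import *
go(.577,-.2315,.0165,45)"
```

```text
time: 9.8
ee_pos: [0.578, -0.2323, 0.0248]
eef_rot: [0.924, 0.383, 0.001, 0.001]
ft_force: [-0.3, 0.5, 0.7]
width: 0.0434
grip_force: 0.0
shift mm [-0.2 -1.3  8.3] turn 0.0 | now [ 0.578  -0.2323  0.0248] yaw 45.0
```

```bash
python3 -m crank '[[[0,0,7,0,0],[0,0,7.5,0,0],[0,0,7.5,0,-0.5],[0,0,7.5,0,-0.7],[0,0,7.5,0,-0.7],[0,0,7.5,0,-0.7],[0,0,7.5,0,-0.7],[0,0,7.5,0,-0.7]]]' 12; python3 -c "
from h import *
s=r.read_state();print(s['width'],s['ee_pos'])"
```

```text
time: 10.6
ee_pos: [0.5766, -0.232, 0.0152]
eef_rot: [0.924, 0.383, 0.0, 0.0]
ft_force: [-0.8, -0.5, 1.1]
width: 0.0174
grip_force: 12.0
0.017423738031813383 [ 0.57664942 -0.23204294  0.01515376]
```

```bash
python3 -m crank '[[[0,0,-30,0,-0.7],[0,0,-80,0,-0.7],[0,0,-130,0,-0.7],[0,0,-180,0,-0.7],[0,0,-200,0,-0.7],[195,-395,-200,0,-0.7],[195,-395,-200,0,-0.7],[195,-395,-200,0,-0.7],[195,-395,-200,0,-0.7],[195,-395,-200,0,-0.7],[195,-395,-200,0,-0.7],[195,-395,-200,0,-0.7],[195,-395,-200,0,-0.7],[195,-395,-200,0,-0.7],[195,-395,-200,0,-0.7],[195,-395,-200,0,-0.7],[195,-395,-200,0,-0.7],[195,-395,-200,0,-0.7],[195,-395,-200,0,-0.7]]]' 20; python3 - <<'E'
from h import *
import pickle
c=r.camera("wrist"); save(c,"w4"); pickle.dump(c,open("w4.pkl","wb")); go(.498,.249,.1,45); print(r.read_state()["width"])
E
```

```text
time: 12.5
ee_pos: [0.4354, 0.1842, 0.2149]
eef_rot: [0.924, 0.382, -0.0, 0.0]
ft_force: [-0.5, 0.1, -1.3]
width: 0.0174
grip_force: 20.0
shift mm [ 90.   -1.5 114.9] turn -0.1 | now [0.4353 0.1844 0.2149] yaw 44.9
0.017427851832489672
```

View pics/w4.png

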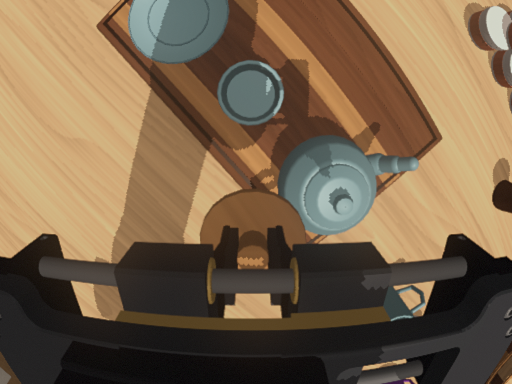

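The pot stands upright, with its rim spanning columns 218-284 and rows 60-125, so its centre is at (251,93). The lid is held level.

```bash
python3 - <<'E'
from h import *
import pickle
c=pickle.load(open("w4.pkl","rb"))
p=onz(c,251,92.8,.08,True);print(p,"saucer flat",onz(c,178.5,16.5,.027,True)); go(p[0],p[1],.0892,45)
e=[onz(c,218,93,.08,True),onz(c,284,93,.08,True)];print(np.linalg.norm(e[0]-e[1]))
E
```

```text
[0.49751195 0.24901888 0.08      ] saucer flat [0.5063501  0.37930697 0.027     ]
shift mm [ 89.7  -1.8 125.7] turn -0.1 | now [0.4353 0.1844 0.2149] yaw 44.9
0.06512452169047392
```

```bash
python3 -m crank '[[[50,-1,0,0,-0.7],[89.5,-2,0,0,-0.7],[89.5,-2,50,0,-0.7],[89.5,-2,90,0,-0.7],[89.5,-2,110,0,-0.7],[89.5,-2,115,0,-0.7],[89.5,-2,118,0,-0.7],[89.5,-2,120,0,-0.7],[89.5,-2,122,0,-0.7],[89.5,-2,124,0,-0.7],[89.5,-2,125.5,0,-0.7],[89.5,-2,125.5,0,-0.7],[89.5,-2,125.5,0,-0.7]]]' 12; python3 -c "
from h import *
go(.4975,.249,.0892,45)"
```

```text
time: 13.85
ee_pos: [0.4969, 0.2499, 0.0897]
eef_rot: [0.924, 0.383, 0.0, 0.0]
ft_force: [0.6, 0.7, -0.9]
width: 0.0174
grip_force: 12.0
shift mm [-0.3  1.   0.5] turn 0.0 | now [0.4969 0.2499 0.0897] yaw 45.0
```

```bash
python3 -m crank '[[[0,0,0,0,-0.3],[0,0,0,0,0],[0,0,0,0,0],[0,0,0,0,0],[0,0,-30,0,0.2],[0,0,-80,0,0.8],[0,0,-130,0,1],[0,0,-150,0,1]]]'; python3 - <<'E'
from h import *
go(.449,-.3665,.24,-35)
E
```

```text
time: 14.65
ee_pos: [0.4979, 0.2512, 0.2444]
eef_rot: [0.924, 0.383, 0.003, -0.0]
ft_force: [0.5, 0.8, -0.2]
width: 0.0669
grip_force: 0.0
shift mm [-471.6  401.8    2.8] turn 80.0 | now [0.4979 0.2512 0.2444] yaw 45.0
```

```bash
python3 -m crank '[[[-481,343,0,80,1],[-481,343,0,80,1],[-481,343,0,80,1],[-481,343,0,80,1],[-481,343,0,80,1],[-481,343,0,80,1],[-481,343,0,80,1],[-481,343,0,80,1],[-481,343,0,80,1],[-481,343,0,80,1],[-481,343,0,80,1],[-481,343,0,80,1],[-481,343,0,80,1],[-481,343,0,80,1],[-481,343,0,80,1],[-481,343,0,80,1],[-481,343,0,80,1],[-481,343,0,80,1],[-481,343,0,80,1]]]'; python3 - <<'E'
from h import *
import pickle
c=r.camera("wrist"); save(c,"w5"); pickle.dump(c,open("w5.pkl","wb")); go(.449,-.3665,.026,-35)
E
```

```text
time: 16.55
ee_pos: [0.3996, -0.3325, 0.2397]
eef_rot: [0.954, -0.3, 0.0, 0.0]
ft_force: [-0.1, -0.1, 0.3]
width: 0.0872
grip_force: 0.0
shift mm [ 59.9  -0.6 213.7] turn 0.0 | now [ 0.3996 -0.3326  0.2396] yaw -35.0
```

View pics/w5.png

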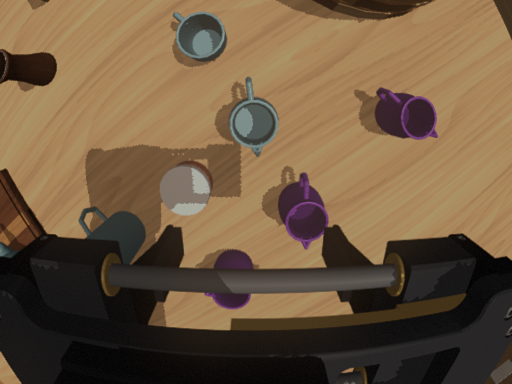

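The blue jug's rim centre is at (254,122), its handle at (249,80) and its lip at (257,153). The cup's rim is at (203,38) with its handle at (176,16). The purple look-alikes, at (304,215), (407,115) and (232,280), are not touched.

```bash
python3 - <<'E'
from h import *
import pickle
c=pickle.load(open("w5.pkl","rb"))
for n,u,v,z in(("jug",254,122,.078),("cup",203,38,.06),("cuph",175,15,.045),("jugh",249,80,.05),("purple",306,222,.078)): print(n,onz(c,u,v,z,True).round(4))
p=onz(c,254,122,.078,True); go(p[0],p[1],.028,-30)
E
```

```text
jug [ 0.4463 -0.3688  0.078 ]
cup [ 0.5599 -0.3775  0.06  ]
cuph [ 0.6108 -0.3674  0.045 ]
jugh [ 0.4888 -0.3915  0.05  ]
purple [ 0.3142 -0.353   0.078 ]
shift mm [ 59.    2.8 211.7] turn -5.0 | now [ 0.3996 -0.3326  0.2396] yaw -35.0
```

```bash
python3 -m crank '[[[59,2,0,-5,1],[59,2,0,-5,1],[59,2,50,-5,1],[59,2,100,-5,1],[59,2,140,-5,1],[59,2,175,-5,1],[59,2,195,-5,1],[59,2,208,-5,1],[59,2,214,-5,1],[59,2,214,-5,1],[59,2,214,-5,1],[59,2,214,-5,0.3],[59,2,214,-5,0.1],[59,2,214,-5,0.1],[59,2,214,-5,0.1],[59,2,214,-5,0.1]]]' 20; python3 -c "
from h import *
s=r.read_state();print(s['width']);go(.447,-.368,.026,-30)"
```

```text
time: 18.2
ee_pos: [0.4468, -0.3682, 0.0257]
eef_rot: [0.966, -0.259, 0.0, 0.0]
ft_force: [-0.2, 1.2, 0.9]
width: 0.0576
grip_force: 20.0
0.05761679006331755
shift mm [ 0.1 -0.3 -0.3] turn 0.0 | now [ 0.4468 -0.3682  0.0257] yaw -30.0
```

```bash
python3 -m crank '[[[0,0,-20,0,0.1],[0,0,-70,0,0.1],[0,0,-120,0,0.1],[0,0,-170,0,0.1],[0,0,-200,0,0.1],[-181,-606,-215,-26,0.1],[-181,-606,-215,-26,0.1],[-181,-606,-215,-26,0.1],[-181,-606,-215,-26,0.1],[-181,-606,-215,-26,0.1],[-181,-606,-215,-26,0.1],[-181,-606,-215,-26,0.1],[-181,-606,-215,-26,0.1],[-181,-606,-215,-26,0.1],[-181,-606,-215,-26,0.1],[-181,-606,-215,-26,0.1],[-181,-606,-215,-26,0.1],[-181,-606,-215,-26,0.1],[-181,-606,-215,-26,0.1],[-181,-606,-215,-26,0.1]]]' 25; python3 -c "
from h import *
s=r.read_state();print(s['width']);go(.5935,.247,.0477,-4.2)"
```

```text
time: 20.2
ee_pos: [0.5923, 0.2478, 0.2397]
eef_rot: [0.999, -0.034, -0.001, 0.0]
ft_force: [0.3, -0.1, -2.1]
width: 0.0577
grip_force: 25.0
0.0576760746241639
shift mm [  1.5   0.6 192. ] turn 0.3 | now [0.5923 0.2478 0.2397] yaw -3.9
```

```bash
python3 -m crank '[[[1,0,50,0,0.1],[1,0,100,0,0.1],[1,0,140,0,0.1],[1,0,170,0,0.1],[1,0,184,0,0.1],[1,0,190,0,0.1],[1,0,193,0,0.1],[1,0,193,0,0.1],[1,0,193,0,0.1],[1,0,193,0,0.5],[1,0,193,0,0.8],[1,0,193,0,0.8],[1,0,193,0,0.8],[1,0,170,0,0.8],[1,0,130,0,0.8],[1,0,80,0,0.8],[1,0,30,0,0.9],[1,0,0,0,1],[1,0,0,0,1]]]'; python3 -c "
from h import *
s=r.read_state();print(s['width']);go(.51,-.37,.24,5)"
```

```text
time: 22.1
ee_pos: [0.5953, 0.2484, 0.2461]
eef_rot: [0.999, -0.035, 0.004, -0.002]
ft_force: [-0.2, -0.1, 0.2]
width: 0.0857
grip_force: 0.0
0.08574318296747643
shift mm [-42.2 622.9   3.5] turn -9.0 | now [0.5953 0.2484 0.2461] yaw -4.0
```

```bash
python3 -m crank '[[[-42,623,0,-9,1],[-42,623,0,-9,1],[-42,623,0,-9,1],[-42,623,0,-9,1],[-42,623,0,-9,1],[-42,623,0,-9,1],[-42,623,0,-9,1],[-42,623,0,-9,1],[-42,623,0,-9,1],[-42,623,0,-9,1],[-42,623,0,-9,1],[-42,623,0,-9,1],[-42,623,0,-9,1],[-42,623,0,-9,1],[-42,623,0,-9,1],[-42,623,0,-9,1],[-42,623,0,-9,1],[-42,623,0,-9,1],[-42,623,0,-9,1]]]'; python3 - <<'E'
from h import *
import pickle
c=r.camera("wrist"); save(c,"w6"); pickle.dump(c,open("w6.pkl","wb")); 
t=r.camera("top"); save(t,"t6"); a=c["image"][0:220,130:370]; b=t["image"][145:245,75:225]
p=np.zeros((600,800,3),np.uint8);p[:330,:360]=cv2.resize(a,(360,330));p[:267,400:]=cv2.resize(b,(400,267),interpolation=3);cv2.imwrite("pics/c6.png",p[:340,:,::-1]);go(.565,-.376,.02,5)
E
```

```text
time: 24.0
ee_pos: [0.5088, -0.371, 0.2407]
eef_rot: [0.999, 0.044, 0.0, 0.0]
ft_force: [-0.1, -0.2, 1.0]
width: 0.0867
grip_force: 0.0
shift mm [ 55.7   9.6 220.7] turn 0.0 | now [ 0.5087 -0.3713  0.2407] yaw 5.0
```

View pics/c6.png

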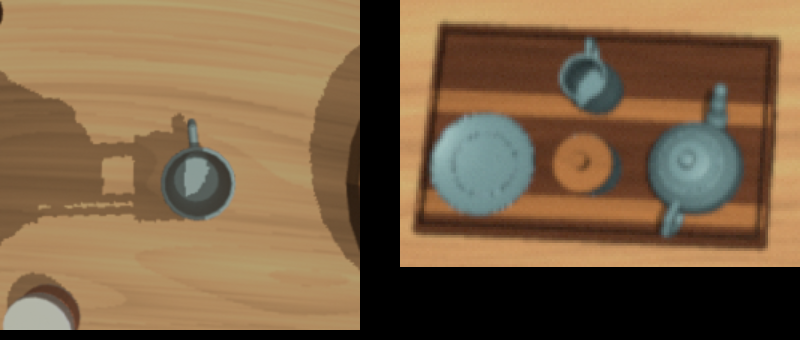

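On the board, the lidded pot sits between the saucer and the teapot with the jug upright behind it. The cup's rim centre is at wrist (262,122.7), with its handle leaning about 6° left.

```bash
python3 - <<'E'
from h import *
import pickle
c=pickle.load(open("w6.pkl","rb")); p=onz(c,262,122.7,.06,True); print(p); go(p[0],p[1],.017,10)
E
```

```text
[ 0.56590163 -0.37744009  0.06      ]
shift mm [ 56.5  11.1 223.7] turn -5.0 | now [ 0.5087 -0.3713  0.2407] yaw 5.0
```

```bash
python3 -m crank '[[[56,10,0,-5,1],[56,10,0,-5,1],[56,10,50,-5,1],[56,10,100,-5,1],[56,10,145,-5,1],[56,10,180,-5,1],[56,10,205,-5,1],[56,10,218,-5,1],[56,10,224,-5,1],[56,10,224,-5,1],[56,10,224,-5,1],[56,10,224,-5,0.3],[56,10,224,-5,0.1],[56,10,224,-5,0.1],[56,10,224,-5,0.1],[56,10,224,-5,0.1]]]' 12; python3 -c "
from h import *
s=r.read_state();print(s['width']);go(.5065,.3795,.24,10)"
```

```text
time: 25.7
ee_pos: [0.5653, -0.3768, 0.0167]
eef_rot: [0.996, 0.087, 0.0, 0.0]
ft_force: [0.7, -0.3, -0.0]
width: 0.0577
grip_force: 12.0
0.05768649694367251
shift mm [  73.6 -754.9 -223.5] turn 0.0 | now [ 0.5653 -0.3768  0.0167] yaw 10.0
```

```bash
python3 -m crank '[[[0,0,-20,0,0.1],[0,0,-70,0,0.1],[0,0,-120,0,0.1],[0,0,-170,0,0.1],[0,0,-210,0,0.1],[74,-755,-225,-70,0.1],[74,-755,-225,-70,0.1],[74,-755,-225,-70,0.1],[74,-755,-225,-70,0.1],[74,-755,-225,-70,0.1],[74,-755,-225,-70,0.1],[74,-755,-225,-70,0.1],[74,-755,-225,-70,0.1],[74,-755,-225,-70,0.1],[74,-755,-225,-70,0.1],[74,-755,-225,-70,0.1],[74,-755,-225,-70,0.1],[74,-755,-225,-70,0.1],[74,-755,-225,-70,0.1],[74,-755,-225,-70,0.1]]]' 18; python3 -c "
from h import *
s=r.read_state();print(s['width']);go(.5065,.3795,.0437,80)"
```

```text
time: 27.7
ee_pos: [0.5072, 0.3726, 0.2411]
eef_rot: [0.766, 0.643, -0.0, 0.0]
ft_force: [1.0, -0.0, -0.8]
width: 0.0578
grip_force: 18.0
0.0578202931566453
shift mm [  6.8  -1.9 197.4] turn -0.0 | now [0.5072 0.3726 0.2411] yaw 80.0
```

```bash
python3 -m crank '[[[0,0,60,0,0.1],[0,0,110,0,0.1],[0,0,150,0,0.1],[0,0,170,0,0.1],[0,0,170,0,0.1],[0,0,170,0,0.1]]]'; python3 -c "
from h import *
s=r.read_state();print(s['width']);go(.5065,.3795,.0437,80)"
```

```text
time: 28.3
ee_pos: [0.5077, 0.3714, 0.0722]
eef_rot: [0.766, 0.643, 0.0, -0.0]
ft_force: [0.9, 0.7, -0.2]
width: 0.058
grip_force: 18.0
0.05795564009855745
shift mm [ 7.7 -2.5 28.6] turn 0.0 | now [0.5077 0.3714 0.0722] yaw 80.0
```

```bash
python3 -m crank '[[[7.5,-2,10,0,0.1],[7.5,-2,18,0,0.1],[7.5,-2,23,0,0.1],[7.5,-2,26,0,0.1],[7.5,-2,28,0,0.1],[7.5,-2,28.5,0,0.1],[7.5,-2,28.5,0,0.1],[7.5,-2,28.5,0,0.1]]]' 12; python3 -c "
from h import *
s=r.read_state();print(s['width']);go(.5065,.3795,.0437,80)"
```

```text
time: 29.1
ee_pos: [0.507, 0.3794, 0.0436]
eef_rot: [0.766, 0.643, 0.001, -0.0]
ft_force: [-0.4, 1.9, 5.3]
width: 0.0581
grip_force: 12.0
0.05814514631388943
shift mm [-0.  -0.5 -0.1] turn 0.0 | now [0.507  0.3794 0.0436] yaw 80.0
```

Contact at 5 N, at the expected height. I'll release, lift and move back to look.

```bash
python3 -m crank '[[[0,0,0,0,0.5],[0,0,0,0,0.8],[0,0,0,0,0.8],[0,0,0,0,0.8],[0,0,-20,0,0.8],[0,0,-60,0,0.8],[0,0,-110,0,0.8],[0,0,-160,0,0.8],[0,0,-200,0,0.8],[-200,0,-200,0,0.8],[-200,0,-200,0,0.8],[-200,0,-200,0,0.8],[-200,0,-200,0,0.8],[-200,0,-200,0,0.8],[-200,0,-200,0,0.8],[-200,0,-200,0,0.8],[-200,0,-200,0,0.8]]]'; python3 - <<'E'
from h import *
import pickle
c=r.camera("wrist"); pickle.dump(c,open("w7.pkl","wb")); t=r.camera("scene")
p=np.zeros((390,800,3),np.uint8);p[:384,:400]=c["image"][:,50:450];b=t["image"][190:350,250:430];p[:356,400:]=cv2.resize(b,(400,356),interpolation=3)
cv2.imwrite("pics/c7.png",p[:,:,::-1])
E
```

```text
time: 30.8
ee_pos: [0.4717, 0.1835, 0.2429]
eef_rot: [0.765, 0.644, 0.0, -0.0]
ft_force: [0.2, 0.9, 0.9]
width: 0.0785
grip_force: 0.0
```

View pics/c7.png

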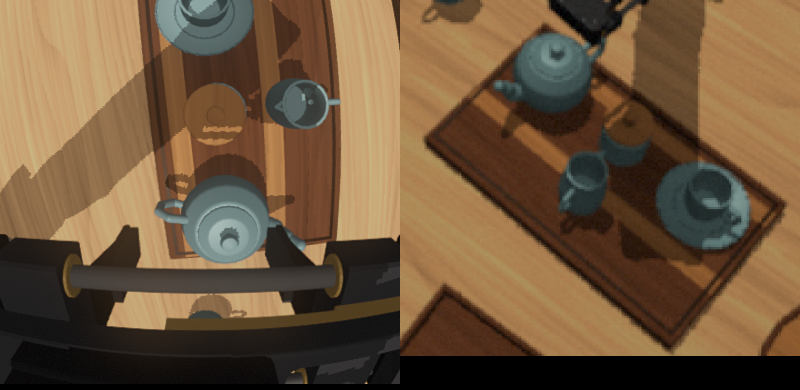

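The cup stands on the saucer, the pot is lidded and the jug is behind it, all upright. A sliver of pot rim shows to the right of the lid, so I'll measure the lid and cup centring.

```bash
python3 - <<'E'
from h import *
import pickle
c=pickle.load(open("w7.pkl","rb")); im=c["image"]
hsv=cv2.cvtColor(im,cv2.COLOR_RGB2HSV)
a=cv2.resize(im[70:160,220:390],(800,424),interpolation=3); p=np.zeros((600,800,3),np.uint8);p[:424]=a
p[424:]=cv2.resize(im[0:60,190:310],(352,176),interpolation=3).copy() if 0 else 0
p[424:600,:352]=cv2.resize(im[0:60,190:310],(352,176),interpolation=3)
cv2.imwrite("pics/c8.png",p[:,:,::-1])
E
```

```text
(no output)
```

View pics/c8.png

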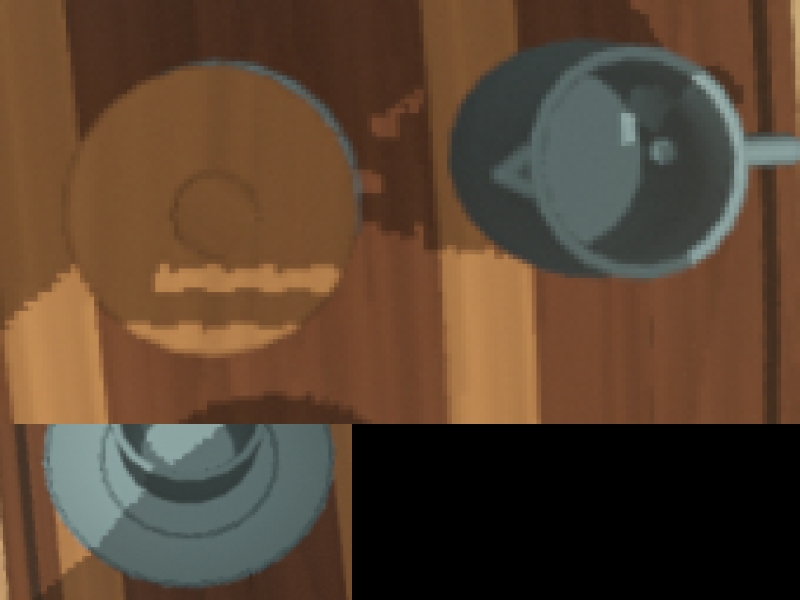

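The lid is flat on the pot, its disc centred at crop (212,208), with only a thin sliver of rim showing. The jug's rim is at (640,162), and the cup is centred on the saucer.

```bash
python3 - <<'E'
from h import *
import pickle
c=pickle.load(open("w7.pkl","rb"))
print("lid",onz(c,265,114.2,.088,True),"jug",onz(c,220+640/4.706,70+162/4.706,.1,True))
t=r.camera("top"); b=t["image"]; cv2.imwrite("pics/t8.png",cv2.resize(b[180:230,80:150],(770,550),interpolation=3)[:,:,::-1])
E
```

```text
lid [0.49518889 0.24862113 0.088     ] jug [0.5920914  0.24649417 0.1       ]
```

View pics/t8.png

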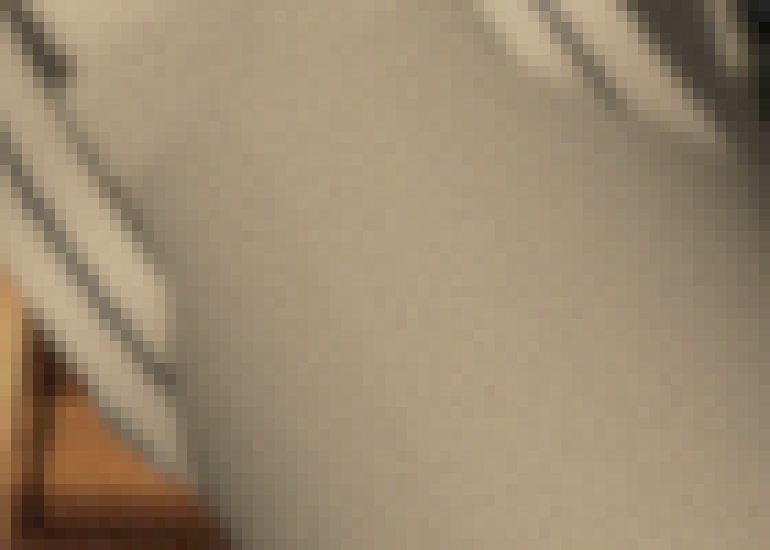

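The arm blocks the top view here. The other measurements agree: the lid is 2 mm off the pot's centre, the jug is 95 mm behind the pot, and the cup is centred on the saucer. I'll hand the job in.

```bash
python3 -c "
from h import *
print(r.close_job())"
```

```text
the job is handed in; nothing more can be done
None
```

I handed the job in with the cup on the saucer, the lidded sugar pot midway between teapot and saucer, and the milk jug about 95 mm behind the pot (axis to axis); all stood upright and released in the last pictures, but the hand-in returned no verdict.

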